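# Take the masher off its locked hook and stand it in the pan

## Task

The masher hangs in the forked hook of the steel stand, locked in by a sprung keeper plate. Press the keeper down gently and keep it down while you slide the masher out of the fork, feeling for the way the slot runs, without forcing the keeper or wrenching the hook, then set the masher down gently, upright, near the middle of the steel pan, and let go. Leave the pan where it is and do not disturb the other things.

Things in the scene. Friction and masses are not known exactly. Their poses are not given: they have to be found in the camera images.
- masher: Hand masher, 0.3 kg, upright, 180 mm tall, round about its z axis; origin at the centre of its disc's underside. Steel disc 64 mm dia, 6 thick; shank 12 mm dia; shoulder 22 mm dia up to z = 122; neck 9 mm dia, z 122 to 130; black handle 30 mm dia, z 130 to 180, lower edge bevelled 1 mm.
- handle (a point): Centre of the masher's handle, 155 mm above its origin, axes as the masher's. At the start the masher hangs upright in the forked hook: neck in the slot, handle's underside resting on the prongs, with 3 mm of play upwards and 2 mm sideways.
- stand: Fixed square base plate, 150 x 150 x 6 mm, of a steel counter stand; origin at table level straight below where the masher hangs, z up. On it, clamped, a round plate with an 18 mm post 52 mm off centre that carries the forked hook. The post stands on the +x side and the fork's mouth faces -x, but turned about the masher's axis by up to 0.4 rad either way: that angle is not reported.
- slot (a point): Point on the masher's axis level with the prongs' top faces, 185 mm above the stand's origin, axes as the base plate's (not the fork's). Two level prongs, 5 mm thick, reach 17 mm from here towards the mouth and 26 mm back, with a 13 mm slot between. The masher slides out level along the slot: 48 mm until its handle is past the keeper's noses, beyond 85 mm its disc is clear and it can be lifted.
- handle_foot (a point): Centre of the handle's underside, 130 mm above the masher's origin. Round it lies the keeper, the highest part of the stand: a sprung aluminium plate 3 mm thick with two flat wings, 18 to 50 mm to either side of the slot's line, from 46 mm towards the mouth to 24 mm back, joined in front by two noses 19 to 32 mm out, 13 mm apart, that block the handle. Fingertips astride the handle can press and slide along the wings.
- keeper (a joint): How far the keeper plate is pressed straight down, m: 0 = up (locked, top 10 mm above the prongs), 0.010 = level with the prongs (masher can slide out over it), 0.0112 = hard stop. About 3 N starts it, 11 N holds it at 0.010, 12 N at the stop. It springs back when let go, so it must be kept down until the handle has passed the noses.
- pan: Loose rectangular stainless steel pan, open on top, 176 (x) by 162 (y) mm outside, 65 mm high, 4 mm walls and bottom; a flat rim reaches 8 mm further out; origin at the centre of its underside. 0.8 kg. The other pans stand at the edges of the counter.
- shaker: Bystander: glass jar with steel cap, 44 mm dia, 100 mm high; origin at underside.
- cup_a: Bystander: clear plastic dessert cup, 68 mm dia, 55 mm high; origin at underside.
- cup_b: Bystander: another such clear cup, farther back.
- bottle: Bystander: amber bottle, 56 mm dia, 150 mm high; origin at underside.
- bowl: Bystander: steel bowl, 130 mm dia, 50 mm high; origin at underside.
- spoon: Bystander: steel spoon lying on the counter.
- jar: Bystander: glass jar, 70 mm dia, 90 mm high; origin at underside.

How it is judged:
By the outcome, as a careful person would: the job done as asked, in the order asked, and still so for the second after the job is handed in, with the robot touching nothing.
It also fails if it takes over 69 s, if anything falls off the work surface, if the arm or the gripper's body presses on something with over 40 N, if the wrist force passes 120 N, or if a joint passes its speed limit or range.

## Robot

A 7-joint arm with a two-finger parallel gripper is mounted at the origin on the work surface. World frame = base frame: x ahead of the robot, y to its left, z up, the work surface at z = 0. Lengths are in mm, angles in rad, forces in N, time in s.
With the tool pointing down it reaches from about 350 to 900 mm from the base axis. Payload 19.9 kg.
Tool frame: the origin (TCP) lies midway between the tips of the shut fingers; the grasp point (between the pads) lies r.pinch_z behind it (r.pinch_z is the distance from the TCP to the grasp point, in mm); z points along the fingers, y is the line along which they close (so a half turn about z gives the same grasp; the last joint's range is limited). The gripper opens to 85 mm and grips with 20 to 120 N. Pads are 22 mm wide; open, the fingers measure 114 mm over their backs; the gripper's body (76 mm by 85 mm) begins 54 mm behind the grasp point. The pads swing forward as they close: fully open they stand 13 mm farther back than shut.
Start: joints at [1.147, 0.417, -0.01, 1.614, 0.005, 1.111, -0.053], TCP at [232.861, -579.977, 192.06] pointing down, gripper open.
Joint ranges: [-2.81, 2.81], [-0.39, 2.02], [-1.27, 1.25], [0.06, 2.57], [-1.19, 4.33], [0.19, 2], [-2.82, 2.82]. Speed limits (rad/s): [1.89, 1.89, 2.39, 2.39, 3.01, 3.01, 3.01].

## Interface

Orientations are given as a unit quaternion [w, x, y, z].
In Python, from bench import get_obs, optics, r, nets gives the robot as it stands.
- The arm moves only by the tool drive_tool, never from a script. Its argument "increments" is one flat list of numbers, 7 for each row, row after row: the turn, a rotation vector about the tool's x, y, z in rad, then the shift along the tool's x, y, z in m, then the closure in counts, from 0 (fully open) to 255 (shut). A call has 1 to 5 rows; each row is the pose to reach, as a shift and turn from the pose commanded when the call began, along the tool's axes at that moment; what a row does not reach only later rows make up. A row lasts 1/12 s, in which the tool goes at most 41.7 mm and 7.16 degrees, less where a joint would pass 70% of its speed; a pose out of reach is approached as far as the arm can. A call with a gripper value outside its range is refused whole. The fingers move at their own pace and stop on an object; "force" is the grip in N (left out, the last holds). Time passes only in rows, so rows that repeat a pose let the fingers close. It gives the time, the measured TCP pose, the force, the opening and the grip force at its end, in the units of the state.
- get_obs(): the state, without advancing time (a new reading comes with each control period).
- optics.get_image(name): name is "side" or "top" or "wrist"; returns a dict with "color" (384x512x3 uint8, red, green, blue), "fx", "fy", "cx", "cy" (pixels), "R" (3x3) and "t" (3): a world point X has camera coordinates R X + t. Camera axes: x right, y down, z forward; pixel columns grow to the right and rows downward; lengths in mm; the calibration is good to about 2 mm. A picture is of the moment at which its call begins. There is no depth.
- r.job_done(): hands the job in; it is judged then, once.
Trained networks look in the newest picture that a camera, given by its name, has taken for a name from the list of things; names that differ only in an ending like _2 or _b are one class to them, and where a whole thing is asked for, a point or a joint stands for the part that bears it (a point fixed in the world has none). Each returns a list of dicts, best first, with "p" (0 to 1); they miss things now and then, are a little off and sometimes report something else, mostly with a low value. They report only what shows in the picture. A call takes as long as a camera call.
- nets.look_for(query, camera): "location" ([x, y, z] in mm, in world coordinates, good to about 4 mm: the middle of the surface that is visible of it).
- nets.cut_out(query, camera): "region" (384x512 bool, what is visible of it).
The state is a dict: "clock": time; "joint_positions": joint angles; "joint_vel": joint speeds; "tau": joint torques, N m; "ee_pos": TCP position; "ee_rot": TCP orientation; "force": force on the tool from outside, world axes, zero at the start; "ft_torque": the same for the moment, N m; "grip_width": finger opening in mm; "finger_force": force on a finger pad.
Only numpy, scipy, OpenCV 4.12 (cv2) and the standard library are available. Lean on these libraries where they do the work, as an engineer would, in place of code of your own. Each camera call takes 0.05 s, during which the arm holds its last target. There are 200 camera calls.

## Working session

There is one attempt and no reset: what is moved stays moved. The work goes in short steps, Python scripts to look and compute and a tool call to move; the robot and the scene stay as the last step left them, time stands still between calls to the robot, and variables do not carry over. Pictures are saved under pics/ and viewed, at most 10 in all, crops included, and the job is handed in when it is done.

Besides the shell and the picture viewer there is one more tool, called as name(argument=value, ...) on one line, values as JSON. drive_tool: Moves the arm, as the interface text tells. Its arguments: {"type":"object","properties":{"increments":{"type":"array","items":{"type":"number"}},"force":{"type":"number"}},"required":["increments"]}

```bash
ls; mkdir -p pics; python3 - <<'E'
from bench import get_obs, optics, r, nets
import cv2,numpy as np
o=get_obs()
print({k:np.round(v,3).tolist() for k,v in o.items()}, r.pinch_z)
a=[]
for c in ("side","top"):
    im=optics.get_image(c); a.append(im["color"])
    print(c,np.round(im["R"],3).tolist(),np.round(im["t"],1).tolist(),im["fx"],im["cx"],im["cy"])
    cv2.imwrite(f"pics/{c}0.png",cv2.resize(im["color"][:,:,::-1],(800,600)))
    for q in ("masher","handle","stand","keeper","pan","shaker","cup_a","bottle","bowl","spoon","jar"):
        print(q,[(np.round(d["location"]).tolist(),round(d["p"],2)) for d in nets.look_for(q,c)][:3])
E
```

```text
pics
{'clock': 0.0, 'joint_positions': [1.147, 0.418, -0.01, 1.614, 0.005, 1.111, -0.053], 'joint_vel': [0.001, -0.001, -0.001, -0.001, 0.001, 0.001, -0.001], 'tau': [-0.001, -86.444, 0.678, -43.489, 0.019, 0.008, -0.0], 'ee_pos': [232.738, -579.639, 191.446], 'ee_rot': [-0.001, 0.982, 0.19, -0.0], 'force': [-0.461, 0.028, -0.173], 'ft_torque': [-0.033, -0.001, 0.03], 'finger_force': 0.0, 'grip_width': 85.333} 18.700000000000003
side [[-0.992, -0.128, -0.021], [-0.072, 0.676, -0.734], [0.108, -0.726, -0.679]] [551.7, 146.6, 1264.2] 423.46910442911036 258.2280871708601 190.94232419538267
masher [([559.0, -258.0, 93.0], 0.89), ([711.0, 28.0, 72.0], 0.56)]
handle [([562.0, -254.0, 94.0], 0.59)]
stand []
keeper [([560.0, -235.0, 193.0], 0.92)]
pan [([560.0, 250.0, 11.0], 0.74)]
shaker [([710.0, 30.0, 71.0], 0.71)]
cup_a [([517.0, -17.0, 36.0], 0.73), ([765.0, 205.0, 34.0], 0.56), ([558.0, -257.0, 91.0], 0.39)]
bottle [([490.0, 469.0, 96.0], 0.85)]
bowl [([629.0, -523.0, 33.0], 0.61), ([562.0, -234.0, 196.0], 0.5)]
spoon [([709.0, 29.0, 70.0], 0.57), ([387.0, -482.0, 12.0], 0.46)]
jar [([753.0, -168.0, 65.0], 0.57)]
top [[-0.007, -1.0, -0.006], [-0.99, 0.008, -0.137], [0.137, 0.005, -0.991]] [1.7, 571.7, 1529.3] 389.11830759991733 255.380877111074 191.76652514048374
masher [([552.0, -266.0, 220.0], 0.69)]
handle [([755.0, -185.0, 92.0], 0.55)]
stand [([554.0, -252.0, 14.0], 0.93), ([753.0, -182.0, 92.0], 0.68)]
keeper [([562.0, -261.0, 194.0], 0.89)]
pan [([563.0, 274.0, 3.0], 0.75), ([527.0, -2.0, 4.0], 0.71)]
shaker []
cup_a [([771.0, 214.0, 19.0], 0.56)]
bottle [([490.0, 442.0, 100.0], 0.64)]
bowl [([613.0, -498.0, 25.0], 0.67), ([702.0, 12.0, 105.0], 0.6)]
spoon [([405.0, -463.0, 17.0], 0.64), ([751.0, -182.0, 92.0], 0.4)]
jar [([753.0, -185.0, 88.0], 0.79), ([490.0, 439.0, 99.0], 0.64), ([563.0, -263.0, 194.0], 0.59)]
```

View pics/side0.png

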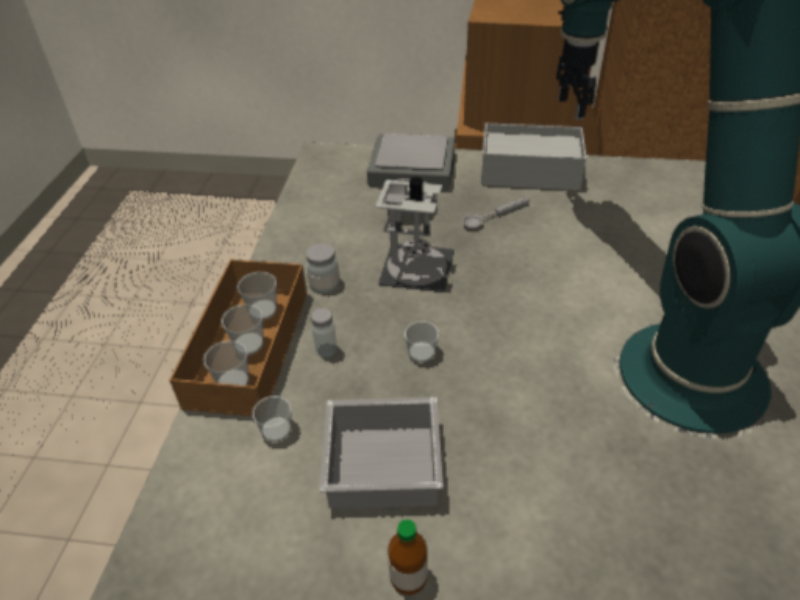

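View pics/top0.png

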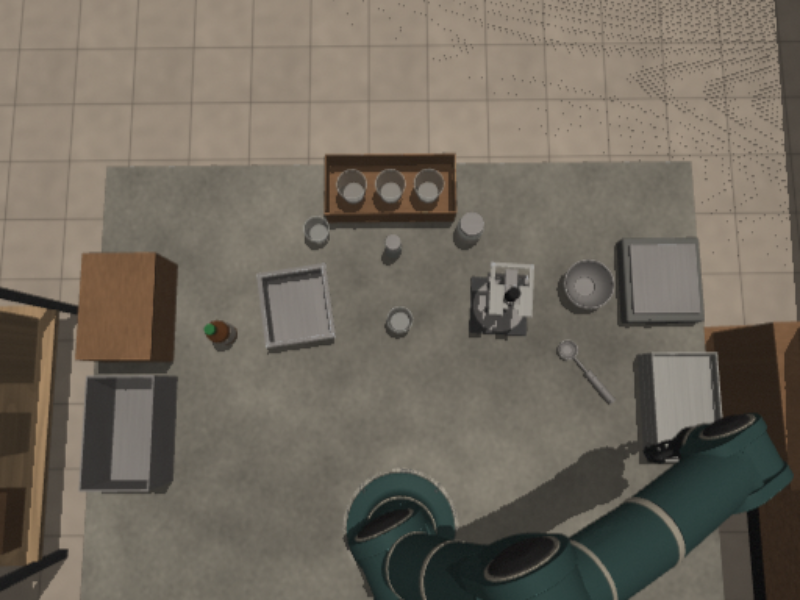

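The side view shows the stand at about (415,230), the handle top at about (415,182) and the target pan at about (383,455). In the top view the stand is at (500,300), the handle at (512,294) and the pan at (297,307). Next I'll triangulate these and get the wrist camera's offset.

```bash
cat > h.py <<'E'
from bench import get_obs, optics, r, nets
import cv2,numpy as np
from scipy.spatial.transform import Rotation as Ro
def K(im): return np.array([[im["fx"],0,im["cx"]],[0,im["fy"],im["cy"]],[0,0,1]])
def proj(im,X):
    c=np.asarray(im["R"])@np.asarray(X,float).T+np.asarray(im["t"])[:,None] if np.ndim(X)>1 else np.asarray(im["R"])@X+im["t"]
    p=K(im)@c; return (p[:2]/p[2]).T
def onz(im,uv,z):
    R=np.asarray(im["R"]);d=R.T@np.linalg.inv(K(im))@[uv[0],uv[1],1];c=-R.T@im["t"]
    return c+d*(z-c[2])/d[2]
def rot(o): 
    w,x,y,z=o["ee_rot"]; return Ro.from_quat([x,y,z,w])
def plan(pos,yaw=None):
    """shift in tool axes (m) and turn to reach pos (mm), tool down, tool x at yaw"""
    o=get_obs();R=rot(o);s=R.inv().apply(np.array(pos)-o["ee_pos"])/1e3
    t=np.zeros(3)
    if yaw is not None:
        T=Ro.from_matrix(np.array([[np.cos(yaw),np.sin(yaw),0],[np.sin(yaw),-np.cos(yaw),0],[0,0,-1]]).T)
        t=(R.inv()*T).as_rotvec()
    print("t",round(o["clock"],2),"turn",np.round(t,4),"shift",np.round(s,4))
def state():
    o=get_obs();m=rot(o).as_matrix()
    print("t",round(o["clock"],2),"pos",np.round(o["ee_pos"],1),"yaw",round(np.arctan2(m[1,0],m[0,0]),4),"z",np.round(m[:,2],3),"F",np.round(o["force"],1),"T",np.round(o["ft_torque"],2),"w",round(o["grip_width"],1),"ff",np.round(o["finger_force"],1),"q7",np.round(o["joint_positions"],2))
E
python3 - <<'E'
from h import *
s,t,w=[optics.get_image(n) for n in("side","top","wrist")]
P=lambda im:K(im)@np.c_[im["R"],im["t"]]
X=cv2.triangulatePoints(P(s),P(t),np.array([[265.6],[116.]]),np.array([[327.7],[187.7]]))
print((X[:3]/X[3]).ravel())
o=get_obs();c=-np.array(w["R"]).T@w["t"]
print("wrist cam in tool",rot(o).inv().apply(c-o["ee_pos"]),np.round(rot(o).as_matrix().T@np.array(w["R"]).T,3).tolist(),w["fx"])
a=t["color"][155:225,290:350,::-1]; b=s["color"][105:190,225:305,::-1]
cv2.imwrite("pics/c1.png",np.hstack([cv2.resize(a,(400,467),interpolation=2),cv2.resize(b,(400,467),interpolation=2)]))
for n,im in(("side",s),("top",t)):
    for q in("pan","masher","stand"):
        for d in nets.cut_out(q,n)[:1]:
            m=d["region"].astype(np.uint8);print(n,q,round(d["p"],2),cv2.boundingRect(m),m.sum(),cv2.minAreaRect(cv2.findNonZero(m)))
plan([500,-258,420],0)
state()
E
```

```text
[ 559.33110092 -259.16226259  232.91092218]
wrist cam in tool [  71.17438262    0.73318325 -181.6593172 ] [[-0.001, -0.961, -0.276], [1.0, -0.001, 0.001], [-0.002, -0.276, 0.961]] 274.28464071961065
side pan 0.56 (206, 254, 77, 71) 4975 ((243.5643768310547, 289.0605163574219), (68.62274932861328, 76.525146484375), 88.21009063720703)
side masher 0.83 (258, 114, 18, 51) 336 ((266.5, 139.0), (50.0, 17.0), 90.0)
side stand 0.95 (242, 116, 48, 71) 1749 ((265.6197814941406, 150.98760986328125), (70.66586303710938, 46.390716552734375), 88.85424041748047)
top pan 0.57 (164, 168, 51, 54) 2166 ((188.69998168945312, 194.89999389648438), (48.36610412597656, 45.25483322143555), 81.8698959350586)
top masher 0.56 (322, 184, 11, 17) 108 ((327.0, 192.0), (16.0, 10.0), 90.0)
top stand 0.75 (300, 168, 42, 47) 1507 ((320.5220947265625, 190.58009338378906), (39.892154693603516, 45.67362594604492), 3.012787342071533)
t 1.65 turn [-0.000e+00  1.000e-04  3.818e-01] shift [ 0.3679 -0.1993 -0.228 ]
t 1.65 pos [ 232.9 -580.   192.1] yaw 0.3818 z [-0.  0. -1.] F [0.6 0.3 0.6] T [ 0.01 -0.   -0.  ] w 85.5 ff 0.0 q7 [ 1.15  0.42 -0.01  1.61  0.    1.11 -0.05]
```

View pics/c1.png

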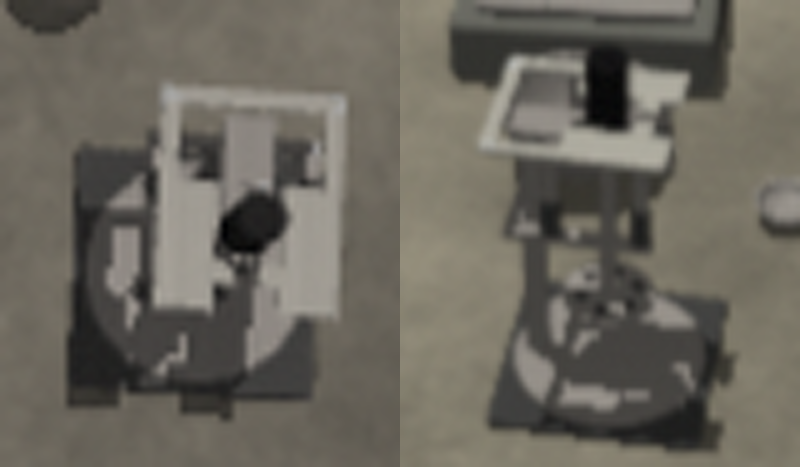

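The crop shows the keeper nearly aligned with world x, with its mouth facing -x and only a slight rotation. I'll move above it for a wrist view.

drive_tool(increments=[0,0,0.1,0.05,-0.02,-0.12,0,0,0,0.2,0.13,-0.07,-0.228,0,0,0,0.3,0.19,-0.1,-0.228,0,0,0,0.382,0.24,-0.13,-0.228,0,0,0,0.382,0.28,-0.15,-0.228,0])

```text
clock: 2.07
ee_pos: [326.5, -469.4, 335.3]
ee_rot: [0.001, 1.0, -0.004, 0.0]
force: [0.7, 0.6, -0.3]
grip_width: 85.5
finger_force: 0.0
```

```bash
python3 - <<'E'
from h import *
state();plan([500,-258,420],0)
E
```

```text
t 2.07 pos [ 326.5 -469.4  335.3] yaw -0.0073 z [ 0.001 -0.002 -1.   ] F [ 0.7  0.6 -0.3] T [-0.01 -0.04 -0.04] w 85.5 ff 0.0 q7 [ 0.92  0.22 -0.01  1.55  0.    1.36 -0.67]
t 2.07 turn [ 0.0015 -0.0008 -0.0073] shift [ 0.1721 -0.2125 -0.0849]
```

drive_tool(increments=[0,0,0,0.172,-0.2125,-0.085,110,0,0,0,0.172,-0.2125,-0.085,110,0,0,0,0.172,-0.2125,-0.085,110,0,0,0,0.172,-0.2125,-0.085,110,0,0,0,0.172,-0.2125,-0.085,110])

```text
clock: 2.48
ee_pos: [452.0, -313.7, 396.0]
ee_rot: [0.0, 1.0, -0.0, 0.0]
force: [0.4, -0.1, -0.6]
grip_width: 48.6
finger_force: 0.0
```

drive_tool(increments=[0,0,0,0.05,-0.06,-0.025,110,0,0,0,0.05,-0.06,-0.025,110,0,0,0,0.05,-0.06,-0.025,110])

```text
clock: 2.73
ee_pos: [505.8, -248.6, 422.2]
ee_rot: [-0.001, 1.0, 0.004, 0.002]
force: [-0.1, 0.1, 0.4]
grip_width: 48.5
finger_force: 0.0
```

```bash
python3 - <<'E'
from h import *
state()
w=optics.get_image("wrist");cv2.imwrite("pics/w1.png",cv2.resize(w["color"][:,:,::-1],(800,600),interpolation=2))
for q in("masher","handle","keeper","stand"):print(q,[(np.round(d["location"]).tolist(),round(d["p"],2)) for d in nets.look_for(q,"wrist")][:2])
E
```

```text
t 2.73 pos [ 505.8 -248.6  422.2] yaw 0.0089 z [ 0.004  0.001 -1.   ] F [-0.1  0.1  0.4] T [-0.01 -0.05  0.03] w 48.5 ff 0.0 q7 [ 0.57  0.19 -0.2   1.41  0.04  1.54 -1.19]
masher [([565.0, -261.0, 235.0], 0.87)]
handle [([563.0, -265.0, 233.0], 0.61)]
keeper [([564.0, -267.0, 195.0], 0.66), ([551.0, 199.0, 12.0], 0.64)]
stand [([578.0, -261.0, 194.0], 0.76), ([422.0, -460.0, 14.0], 0.38)]
```

View pics/w1.png

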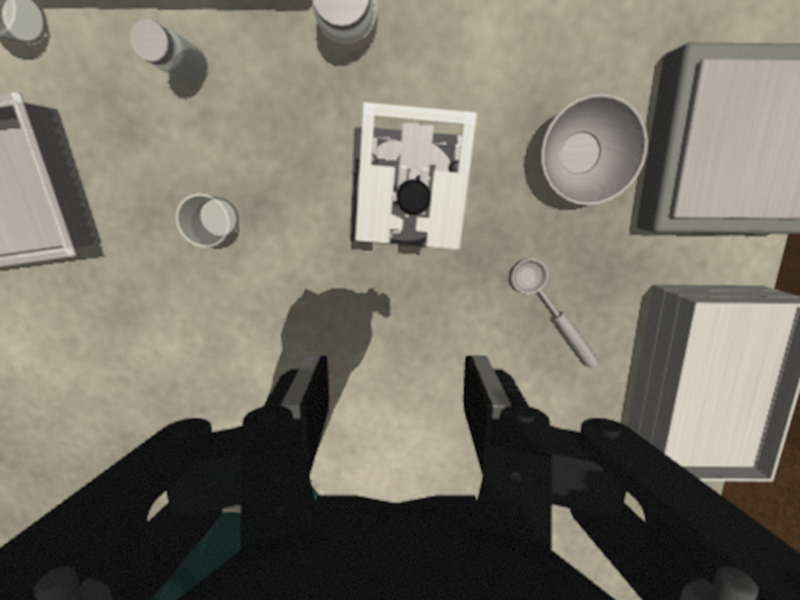

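The wrist view shows the keeper clearly, with corners at about (364,103), (476,113), (461,248) and (356,245). The handle top is at (413,196). I'll measure both.

```bash
python3 - <<'E'
from h import *
w=optics.get_image("wrist");c=w["color"].astype(int)
for thr in(190,):
    g=(c.min(2)>thr).astype(np.uint8); g[:60]=0;g[165:]=0;g[:,:222]=0;g[:,310:]=0
    n,l,st,_=cv2.connectedComponentsWithStats(g);k=1+np.argmax(st[1:,4]);m=l==k
    vu=np.argwhere(m); X=np.array([onz(w,(u,v),195) for v,u in vu])[:,:2].astype(np.float32)
    R=cv2.minAreaRect(X);print(thr,m.sum(),R,cv2.boxPoints(R).round(1).tolist())
d=(c.max(2)<45).astype(np.uint8);d[:100]=0;d[150:]=0;d[:,240:]=d[:,240:];d[:,:245]=0;d[:,285:]=0
n,l,st,ce=cv2.connectedComponentsWithStats(d);k=1+np.argmax(st[1:,4]);print("handle top",ce[k],st[k],onz(w,ce[k],235))
corn=np.array([[364,103],[476,113],[461,248],[356,245]])/1.5625
print([onz(w,p,195).round(1).tolist() for p in corn])
m=nets.cut_out("pan","wrist");print([(d["p"],cv2.boundingRect(d["region"].astype(np.uint8))) for d in m])
state()
E
```

```text
190 3082 ((576.746826171875, -264.5986633300781), (99.18262481689453, 120.95935821533203), 85.69691467285156) [[512.7000122070312, -309.5], [633.2999877929688, -318.6000061035156], [640.7999877929688, -219.6999969482422], [520.2000122070312, -210.60000610351562]]
handle top [257.05039788 120.65517241] [246 110  23  22 377] [ 561.46772746 -262.49056153  235.        ]
[[632.7, -230.2, 195.0], [624.4, -328.3, 195.0], [505.1, -319.8, 195.0], [508.3, -219.7, 195.0]]
[(0.72, (0, 57, 58, 110)), (0.59, (220, 60, 78, 95))]
t 3.08 pos [ 500.6 -256.4  419.8] yaw -0.002 z [-0. -0. -1.] F [-0.8 -0.1 -0.2] T [-0.01  0.02 -0.08] w 48.6 ff 0.0 q7 [ 0.58  0.19 -0.19  1.41  0.04  1.54 -1.19]
```

```bash
python3 - <<'E'
from h import *
plan([562,-263,260],-0.075)
E
```

```text
t 3.08 turn [0.     0.0005 0.073 ] shift [0.0615 0.0064 0.1598]
```

drive_tool(increments=[0,0,0.073,0.0615,0.0064,0.03,140,0,0,0.073,0.0615,0.0064,0.07,140,0,0,0.073,0.0615,0.0064,0.11,140,0,0,0.073,0.0615,0.0064,0.14,140,0,0,0.073,0.0615,0.0064,0.16,140], force=20)

```text
clock: 3.5
ee_pos: [560.9, -261.8, 254.6]
ee_rot: [-0.001, 0.999, -0.037, -0.003]
force: [0.4, 0.2, 0.5]
grip_width: 38.5
finger_force: 0.0
```

drive_tool(increments=[0,0,0,0,0,0,140,0,0,0,0,0,0,140,0,0,0,0,0,0,140,0,0,0,0,0,0,140])

```text
clock: 3.83
ee_pos: [563.5, -262.5, 262.4]
ee_rot: [0.001, 0.999, -0.037, 0.001]
force: [-0.1, 0.1, 0.2]
grip_width: 38.6
finger_force: 0.0
```

```bash
python3 - <<'E'
from h import *
state();plan([562,-263,260],-0.075)
w=optics.get_image("wrist");c=w["color"]
cv2.imwrite("pics/w2.png",cv2.resize(c[:,:,::-1],(800,600),interpolation=2))
for p in([562,-263,235],[562,-263,195],[562-16.9,-261.7,195],[562-45.9,-259.5,195]):print(p,(proj(w,np.array(p,float))*1.5625).round())
E
```

```text
t 3.83 pos [ 563.5 -262.5  262.4] yaw -0.0736 z [ 0.003 -0.001 -1.   ] F [-0.1  0.1  0.2] T [0.01 0.02 0.04] w 38.6 ff 0.0 q7 [ 0.54  0.36 -0.2   1.54  0.07  1.25 -1.32]
t 3.83 turn [ 0.0011 -0.003   0.0014] shift [-0.0014  0.0006  0.0024]
[562, -263, 235] [396. 323.]
[562, -263, 195] [396. 301.]
[545.1, -261.7, 195] [396. 327.]
[516.1, -259.5, 195] [396. 371.]
```

View pics/w2.png

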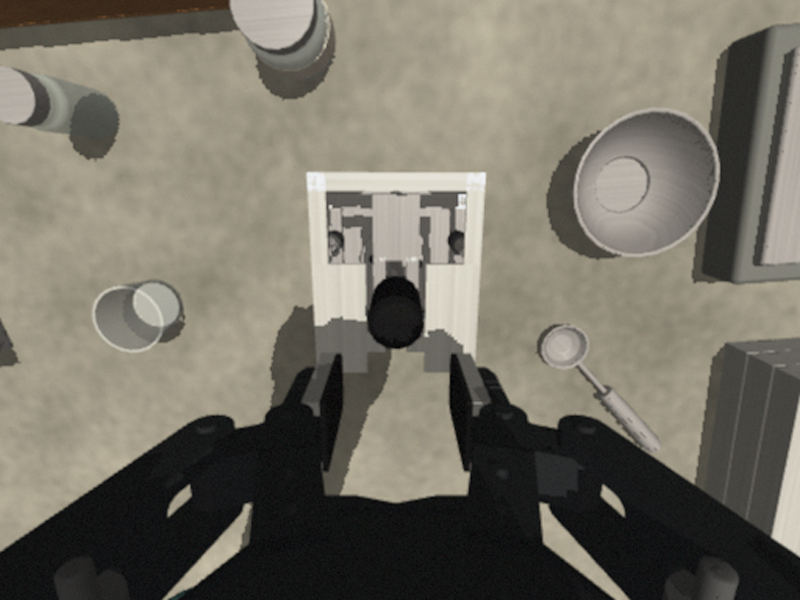

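The handle is centred between the fingers at (396,322) and the keeper is square to the tool. I'll descend.

drive_tool(increments=[0,0,0,0,0,0.015,140,0,0,0,0,0,0.03,140,0,0,0,0,0,0.043,140,0,0,0,0,0,0.05,140,0,0,0,0,0,0.053,140])

```text
clock: 4.3
ee_pos: [562.7, -261.9, 207.0]
ee_rot: [-0.0, 0.999, -0.037, -0.0]
force: [0.1, 0.3, -0.1]
grip_width: 38.1
finger_force: 0.0
```

drive_tool(increments=[0,0,0,0,0,0,140,0,0,0,0,0,0,140,0,0,0,0,0,0,140,0,0,0,0,0,0.002,140,0,0,0,0,0,0.004,140])

```text
clock: 4.72
ee_pos: [562.9, -262.0, 203.4]
ee_rot: [0.0, 0.999, -0.037, 0.0]
force: [-0.8, -0.1, -0.8]
grip_width: 38.4
finger_force: 0.0
```

```bash
python3 -c "
from h import *
state();plan([562,-263,200],-0.075)"
```

```text
t 4.72 pos [ 562.9 -262.   203.4] yaw -0.0732 z [ 0.001 -0.    -1.   ] F [-0.8 -0.1 -0.8] T [ 0.02  0.06 -0.06] w 38.4 ff 0.0 q7 [ 0.53  0.41 -0.2   1.61  0.09  1.13 -1.33]
t 4.72 turn [ 0.0003 -0.0007  0.0018] shift [-0.0008  0.0011  0.0034]
```

drive_tool(increments=[0,0,0.001,0,0.0005,0.0015,140,0,0,0.001,-0.0005,0.0005,0.003,140,0,0,0.001,-0.0005,0.0005,0.0045,140,0,0,0.001,-0.0005,0.0005,0.006,140,0,0,0.001,-0.0005,0.0005,0.007,140])

```text
clock: 5.13
ee_pos: [562.1, -262.3, 195.8]
ee_rot: [-0.0, 0.999, -0.037, -0.0]
force: [1.5, -0.5, 0.3]
grip_width: 38.4
finger_force: 0.0
```

drive_tool(increments=[0,0,0,0,0,0.001,140,0,0,0,0,0,0.002,140,0,0,0,0,0,0.003,140])

```text
clock: 5.38
ee_pos: [562.2, -262.3, 192.9]
ee_rot: [-0.0, 0.999, -0.037, -0.0]
force: [-0.3, -0.6, 0.1]
grip_width: 38.6
finger_force: 0.0
```

drive_tool(increments=[0,0,0,0,0,0.001,140,0,0,0,0,0,0.002,140])

```text
clock: 5.55
ee_pos: [562.2, -262.4, 190.9]
ee_rot: [-0.0, 0.999, -0.037, -0.0]
force: [0.0, -0.5, -0.2]
grip_width: 38.6
finger_force: 0.0
```

drive_tool(increments=[0,0,0,0,0,0.001,140,0,0,0,0,0,0.002,140])

```text
clock: 5.72
ee_pos: [562.2, -262.4, 188.9]
ee_rot: [-0.0, 0.999, -0.037, -0.0]
force: [-0.4, -0.2, 0.4]
grip_width: 38.6
finger_force: 0.0
```

drive_tool(increments=[0,0,0,0,0,0.001,140,0,0,0,0,0,0.002,140])

```text
clock: 5.88
ee_pos: [562.2, -262.4, 186.9]
ee_rot: [-0.0, 0.999, -0.037, -0.0]
force: [1.0, -0.4, -0.3]
grip_width: 38.6
finger_force: 0.0
```

drive_tool(increments=[0,0,0,0,0,0,150,0,0,0,0,0,0,150])

```text
clock: 6.05
ee_pos: [562.2, -262.3, 187.0]
ee_rot: [-0.0, 0.999, -0.037, -0.0]
force: [0.5, 0.0, 0.4]
grip_width: 35.0
finger_force: 0.0
```

drive_tool(increments=[0,0,0,0,0,0.0005,150,0,0,0,0,0,0.001,150])

```text
clock: 6.22
ee_pos: [562.2, -262.4, 186.0]
ee_rot: [-0.0, 0.999, -0.037, 0.0]
force: [-0.4, 0.7, -1.0]
grip_width: 35.2
finger_force: 0.0
```

drive_tool(increments=[0,0,0,0,0,0.0005,150,0,0,0,0,0,0.001,150])

```text
clock: 6.38
ee_pos: [562.2, -262.4, 185.0]
ee_rot: [-0.0, 0.999, -0.037, -0.0]
force: [-0.7, -0.5, 0.6]
grip_width: 35.0
finger_force: 0.0
```

```bash
python3 - <<'E'
from h import *
s=optics.get_image("side");w=optics.get_image("wrist")
print(proj(s,np.array([562.,-263,185])))
a=s["color"][90:170,220:310,::-1]; b=w["color"][130:290,160:350,::-1]
cv2.imwrite("pics/c3.png",np.hstack([cv2.resize(a,(400,356),interpolation=2),cv2.resize(b,(400,356),interpolation=2)]))
E
```

```text
[265.59089195 127.85727731]
```

View pics/c3.png

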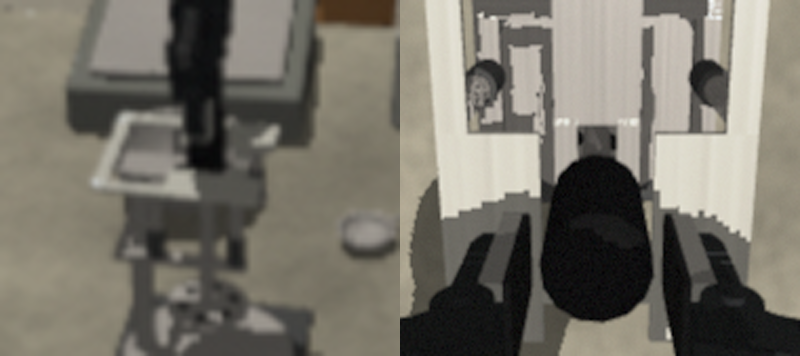

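The crops show the fingertips astride the handle, just above the wings. I'll keep lowering in small steps.

drive_tool(increments=[0,0,0,0,0,0.0005,150,0,0,0,0,0,0.001,150])

```text
clock: 6.65
ee_pos: [562.2, -262.4, 184.0]
ee_rot: [-0.0, 0.999, -0.037, -0.0]
force: [0.2, -0.1, 0.1]
grip_width: 35.3
finger_force: 0.0
```

drive_tool(increments=[0,0,0,0,0,0.0005,150,0,0,0,0,0,0.001,150])

```text
clock: 6.82
ee_pos: [562.1, -262.4, 182.9]
ee_rot: [-0.0, 0.999, -0.037, -0.0]
force: [0.8, -0.7, -0.3]
grip_width: 34.8
finger_force: 0.0
```

drive_tool(increments=[0,0,0,0,0,0.0005,150,0,0,0,0,0,0.001,150])

```text
clock: 6.98
ee_pos: [562.2, -262.4, 182.0]
ee_rot: [-0.0, 0.999, -0.037, -0.0]
force: [-1.0, 0.1, 0.1]
grip_width: 34.9
finger_force: 0.0
```

```bash
python3 - <<'E'
from h import *
s=optics.get_image("side");w=optics.get_image("wrist")
c=s["color"][100:140,255:280].max(2)
print(*[''.join('%4d'%v for v in row) for row in c[14:36]],sep='\n')
for z in(182,188,195,200):print(z,proj(s,np.array([562.,-236,z])),proj(s,np.array([562.,-245,z])),"wrist",proj(w,np.array([562.+11,-245,z])))
cv2.imwrite("pics/c4.png",cv2.resize(w["color"][130:340,130:380,::-1],(750,600),interpolation=2))
E
```

```text
88  96 105 104  92  84  49  22  18  17  24  46  56  27  22  40  51  52  53  54  54  52  53  52  52
 120 120 126 124 112 100  56  22  18  20  30  51  57  28  16  37  58  58  54  52  53  52  52  52  52
 152 150 151 151 145 126  64  23  19  21  31  51  57  27  18  53  90  93  64  55  53  53  53  54  54
 141 143 144 150 151 136  65  24  18  21  30  51  57  28  24  67 108 101  82  67  62  60  59  62  65
 108 109 112 116 113 105  60  24  18  20  28  48  58  27  22  59  94  88  86  79  76  75  73  76  83
 102 103 103  97  79  74  54  24  18  18  25  46  59  26  16  41  72  83  84  84  83  83  82  88 113
 103 106 107  98  74  71  59  27  21  21  26  46  59  27  14  37  68  81  83  82  84  86  94 114 153
 106 109 111 103  76  77  76  48  42  41  40  50  51  22  14  38  68  83  84  84  86 107 138 152 171
 110 114 116 107  78  77  76  49  40  39  37  40  34  12  13  39  71  84  85  84  86 104 132 135 138
 117 120 122 111  79  73  65  34  18  20  21  21  16  10  15  46  82  93  86  85  84  86  89  92  93
 133 134 134 124  99  89  75  33  10  10   8  10   8   7  18  53  93 104  87  84  84  82  78
[... 793 characters left out ...]
 84  84  83  83  76  82
 136 143 145 148 157 164 165 168 164 130  90  83  85  84  84  85  84  85  83  83  84  83  81  71  76
  87  93  94  99 111 120 123 128 134 120  88  83  84  84  83  84  83  86  84  84  85  84  79  71  78
  70  66  64  67  71  72  75  77  80  79  76  77  77  75  75  75  77  82  82  82  83  83  79  72  85
182 [264.63773026 133.35884306] [264.96136115 131.76389153] wrist [226.6895263 204.5631272]
188 [264.61735045 131.8256716 ] [264.94203738 130.23327485] wrist [225.88238556 207.42635347]
195 [264.59342005 130.02538944] [264.91934771 128.43604768] wrist [224.87497748 211.00000198]
200 [264.57622449 128.73176842] [264.90304415 127.14465863] wrist [224.10774665 213.72165309]
```

View pics/c4.png

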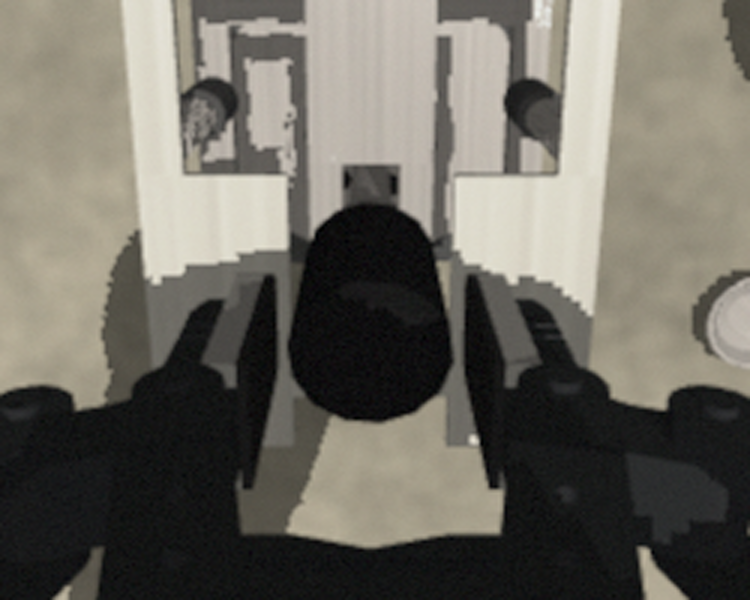

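The wrist view shows the handle centred between the pads, at about (370,330). In the side view the tips are a few mm above the keeper, so I'll keep going down.

drive_tool(increments=[0,0,0,0,0,0.0005,150,0,0,0,0,0,0.001,150])

```text
clock: 7.25
ee_pos: [562.2, -262.3, 181.0]
ee_rot: [-0.0, 0.999, -0.037, -0.0]
force: [0.6, 0.3, 0.1]
grip_width: 34.9
finger_force: 0.0
```

drive_tool(increments=[0,0,0,0,0,0.0005,150,0,0,0,0,0,0.001,150])

```text
clock: 7.42
ee_pos: [562.2, -262.3, 179.9]
ee_rot: [-0.0, 0.999, -0.037, -0.0]
force: [0.0, -0.3, 0.0]
grip_width: 35.3
finger_force: 0.0
```

drive_tool(increments=[0,0,0,0,0,0.0005,150,0,0,0,0,0,0.001,150])

```text
clock: 7.58
ee_pos: [562.1, -262.3, 178.9]
ee_rot: [-0.0, 0.999, -0.037, -0.0]
force: [-0.2, -0.2, -0.1]
grip_width: 34.7
finger_force: 0.0
```

drive_tool(increments=[0,0,0,0,0,0.0005,150,0,0,0,0,0,0.001,150])

```text
clock: 7.75
ee_pos: [562.2, -262.4, 177.9]
ee_rot: [-0.0, 0.999, -0.037, -0.0]
force: [0.2, -0.0, 0.8]
grip_width: 35.3
finger_force: 0.0
```

```bash
python3 - <<'E'
from h import *
s=optics.get_image("side")
c=s["color"][118:140,255:280].max(2)
print(*[''.join('%4d'%v for v in row) for row in c],sep='\n')
state()
E
```

```text
108 109 112 115 112 105  59  24  18  19  27  49  58  26  16  39  71  86  87  79  77  75  73  77 100
 101 102 103  97  79  75  58  25  20  18  24  46  59  26  15  38  69  82  83  83  83  82  83  89 126
 103 105 107  99  74  69  56  25  18  20  24  46  59  27  16  37  69  81  83  82  83  86  95 114 154
 107 109 111 102  75  70  58  27  21  21  26  47  58  27  14  38  69  83  85  83  86 107 140 152 171
 110 114 116 106  77  71  64  47  40  35  38  51  52  23  14  40  71  84  85  85  87 104 132 135 137
 117 120 122 112  79  74  65  45  40  34  38  45  33  14  14  47  81  94  85  84  83  86  90  92  93
 133 134 134 124 102  96  77  34  21  20  23  24  17  14  16  53  93 102  87  84  84  82  77  82  94
 147 147 146 141 135 132 106  46  14  12   9  12  13  11  17  52  93 105  97  93  91  85  73  80 102
 152 151 151 147 134 121  97  42  12   9  11   7  12  12  15  42  79 100 109 110 105  86  73  81 103
 152 152 153 147 119  94  80  55  41  22  17  15  15  13  15  38  67  88 101 103  99  74  69  75  96
 148 149 155 161 150 143 140 132 111  60  49  46  39  36  37  59  77  82  84  86  79  55  5
[... 583 characters left out ...]
  84  84  84  85  84  80  71  80
  70  67  65  67  70  72  75  76  76  73  74  78  78  74  75  74  78  82  83  83  84  83  79  72  85
  69  64  59  60  60  61  61  61  60  63  69  72  69  64  62  62  66  74  75  74  72  73  71  69  89
  70  64  57  58  59  59  59  59  57  61  68  70  68  62  59  59  62  69  70  67  61  61  65  79 106
  69  63  56  57  58  59  60  58  57  60  66  70  68  61  58  59  63  69  70  66  60  61  77 107 123
  69  62  57  57  58  58  59  56  57  59  66  69  68  61  58  59  64  69  70  68  59  63  89 121 126
t 7.8 pos [ 562.1 -262.3  177.9] yaw -0.0742 z [-0.  0. -1.] F [-0.4  0.1 -0.2] T [-0.04  0.06  0.02] w 35.0 ff 0.0 q7 [ 0.53  0.43 -0.19  1.64  0.09  1.09 -1.33]
```

```bash
python3 - <<'E'
from h import *
s=optics.get_image("side");t=optics.get_image("top")
# start pose tips: compare with side0/top0
for z in(192,205,220,235):print(z,(proj(s,np.array([233.,-580,z]))*1.5625).round(1))
a=cv2.imread("pics/side0.png")[60:130,530:630]
n=cv2.resize(s["color"][:,:,::-1],(800,600),interpolation=2)[90:240,340:490]
cv2.imwrite("pics/c5.png",np.hstack([cv2.resize(a,(400,280),interpolation=2),cv2.resize(n,(280,280),interpolation=2)]))
for z in(178,200,220,251):print(z,((proj(s,np.array([562.,-240,z]))*1.5625-[340,90])*280/150+[400,0]).round(1))
E
```

```text
192 [567.2 129.6]
205 [568.  124.6]
220 [568.9 118.8]
235 [569.9 113. ]
178 [537.7 221.9]
200 [537.4 205.4]
220 [537.2 190.1]
251 [536.9 165.8]
```

View pics/c5.png

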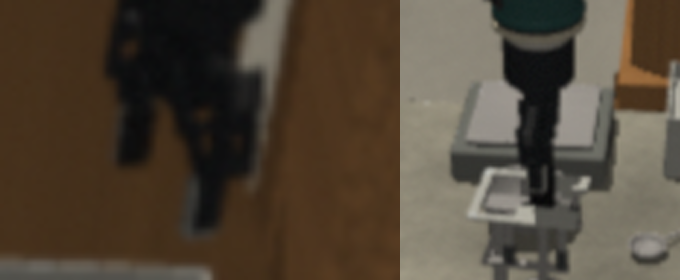

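Both cameras put the fingertips about 40 mm behind the reported TCP, near z 220, and the palm is well clear of the handle. I'll go down until I feel contact.

drive_tool(increments=[0,0,0,0,0,0.001,150,0,0,0,0,0,0.002,150,0,0,0,0,0,0.003,150,0,0,0,0,0,0.004,150,0,0,0,0,0,0.005,150])

```text
clock: 8.32
ee_pos: [562.2, -262.3, 172.9]
ee_rot: [-0.0, 0.999, -0.037, -0.0]
force: [0.1, 0.5, -1.3]
grip_width: 35.0
finger_force: 0.0
```

drive_tool(increments=[0,0,0,0,0,0.001,150,0,0,0,0,0,0.002,150,0,0,0,0,0,0.003,150,0,0,0,0,0,0.004,150,0,0,0,0,0,0.005,150])

```text
clock: 8.73
ee_pos: [562.2, -262.4, 167.9]
ee_rot: [-0.0, 0.999, -0.037, -0.0]
force: [0.4, -0.1, 0.3]
grip_width: 35.5
finger_force: 0.0
```

drive_tool(increments=[0,0,0,0,0,0.001,150,0,0,0,0,0,0.002,150,0,0,0,0,0,0.003,150])

```text
clock: 8.98
ee_pos: [562.2, -262.3, 164.9]
ee_rot: [-0.0, 0.999, -0.037, -0.0]
force: [-0.5, 0.7, 0.4]
grip_width: 35.4
finger_force: 0.0
```

drive_tool(increments=[0,0,0,0,0,0.001,150,0,0,0,0,0,0.002,150,0,0,0,0,0,0.003,150])

```text
clock: 9.23
ee_pos: [562.2, -262.4, 161.9]
ee_rot: [-0.0, 0.999, -0.037, -0.0]
force: [-0.1, -0.2, -0.1]
grip_width: 35.1
finger_force: 0.0
```

drive_tool(increments=[0,0,0,0,0,0.001,150,0,0,0,0,0,0.002,150])

```text
clock: 9.4
ee_pos: [562.2, -262.4, 159.9]
ee_rot: [-0.0, 0.999, -0.037, -0.0]
force: [0.7, -0.6, 0.5]
grip_width: 35.5
finger_force: 0.0
```

drive_tool(increments=[0,0,0,0,0,0.001,150,0,0,0,0,0,0.002,150])

```text
clock: 9.57
ee_pos: [562.2, -262.3, 157.9]
ee_rot: [-0.0, 0.999, -0.037, -0.0]
force: [-0.1, 0.0, 0.3]
grip_width: 35.3
finger_force: 0.0
```

```bash
python3 - <<'E'
from h import *
s=optics.get_image("side")
c=s["color"][118:136,255:280].max(2)
print(*[''.join('%4d'%v for v in row) for row in c],sep='\n')
state()
E
```

```text
109 109 105  84  32  17  21  20  20  20  17  17  18  13  16  40  71  85  86  79  76  76  80 106 138
 101 103 101  84  37  23  20  21  19  18  19  28  37  20  12  38  69  83  84  83  86  93 114 153 173
 104 106 106  97  61  51  41  21  19  15  20  41  53  26  13  38  69  82  84  86 105 138 156 174 178
 106 109 110 104  74  70  56  26  15  18  24  46  59  28  14  38  70  82  85  86 105 144 170 175 175
 111 114 116 107  77  72  60  27  17  18  25  47  60  26  16  40  70  85  85  85  89 109 136 139 137
 117 120 123 111  78  72  61  27  18  19  27  50  60  27  15  45  82  94  86  84  84  87  90  92  93
 133 135 134 124  98  86  64  27  19  19  28  50  59  27  18  54  94 102  88  84  83  81  78  82  94
 148 147 147 142 133 121  76  28  18  20  25  48  59  28  19  53  94 105  97  94  91  85  73  80 103
 151 151 150 147 133 113  74  29  20  20  26  48  60  27  13  43  78 100 110 110 105  86  73  81 104
 151 152 153 148 120  95  79  47  34  31  35  52  59  27  15  38  67  89 102 103 100  74  70  75  96
 148 150 156 161 151 143 127  77  64  62  64  68  66  41  36  58  78  83  85  86  80  55  5
[... 180 characters left out ...]
 83  83  83  80  75  72  71  86
 142 148 168 177 177 176 174 154  96  84  84  83  83  84  84  84  84  84  84  83  83  83  83  78  85
 162 167 174 176 177 178 176 156  96  84  83  83  84  84  84  84  84  83  84  83  83  83  82  76  83
 137 143 145 149 158 164 164 146  94  84  84  84  84  84  84  85  85  84  84  83  84  84  81  71  75
  88  93  94  99 111 121 122 111  86  82  82  84  84  83  84  83  84  85  84  84  85  85  80  71  79
  71  67  66  68  71  73  75  74  71  72  76  78  77  76  74  74  77  82  82  83  84  84  79  72  85
t 9.62 pos [ 562.1 -262.3  157.7] yaw -0.0742 z [-0.  0. -1.] F [-0.2  0.6 -0.5] T [ 0.03 -0.07 -0.02] w 35.2 ff 0.0 q7 [ 0.53  0.45 -0.19  1.65  0.1   1.05 -1.33]
```

drive_tool(increments=[0,0,0,0,0,0.0005,150,0,0,0,0,0,0.001,150,0,0,0,0,0,0.0015,150])

```text
clock: 9.87
ee_pos: [562.2, -262.4, 156.5]
ee_rot: [-0.0, 0.999, -0.037, -0.0]
force: [-0.4, 0.9, -0.5]
grip_width: 35.2
finger_force: 0.0
```

drive_tool(increments=[0,0,0,0,0,0.0005,150,0,0,0,0,0,0.001,150])

```text
clock: 10.03
ee_pos: [562.2, -262.3, 155.5]
ee_rot: [-0.0, 0.999, -0.037, -0.0]
force: [-0.6, -0.4, -0.4]
grip_width: 35.2
finger_force: 0.0
```

drive_tool(increments=[0,0,0,0,0,0.0005,150,0,0,0,0,0,0.001,150])

```text
clock: 10.2
ee_pos: [562.2, -262.4, 154.6]
ee_rot: [-0.0, 0.999, -0.037, 0.0]
force: [-1.4, 0.2, 4.3]
grip_width: 35.1
finger_force: 1.7
```

drive_tool(increments=[0,0,0,0,0,0.0005,150,0,0,0,0,0,0.001,150])

```text
clock: 10.37
ee_pos: [562.2, -262.4, 153.7]
ee_rot: [0.0, 0.999, -0.037, 0.0]
force: [-2.3, 1.4, 3.6]
grip_width: 35.1
finger_force: 2.1
```

drive_tool(increments=[0,0,0,0,0,0.0005,150,0,0,0,0,0,0.001,150])

```text
clock: 10.53
ee_pos: [562.2, -262.4, 152.6]
ee_rot: [0.0, 0.999, -0.037, 0.0]
force: [-2.8, 1.3, 4.6]
grip_width: 35.2
finger_force: 2.5
```

Contact is at about TCP z 155. I'll press on gently.

drive_tool(increments=[0,0,0,0,0,0.0006,150,0,0,0,0,0,0.0012,150,0,0,0,0,0,0.0018,150,0,0,0,0,0,0.0024,150,0,0,0,0,0,0.003,150])

```text
clock: 10.95
ee_pos: [562.2, -262.4, 149.7]
ee_rot: [0.0, 0.999, -0.037, 0.0]
force: [-2.6, 1.7, 7.0]
grip_width: 35.4
finger_force: 3.6
```

drive_tool(increments=[0,0,0,0,0,0.0006,150,0,0,0,0,0,0.0012,150,0,0,0,0,0,0.0018,150,0,0,0,0,0,0.0024,150,0,0,0,0,0,0.003,150])

```text
clock: 11.37
ee_pos: [562.2, -262.4, 146.9]
ee_rot: [0.0, 0.999, -0.037, 0.0]
force: [-3.7, 2.3, 8.6]
grip_width: 35.2
finger_force: 4.8
```

```bash
python3 -c "
from h import *
state()"
```

```text
t 11.37 pos [ 562.2 -262.4  146.9] yaw -0.0742 z [ 0. -0. -1.] F [-3.7  2.3  8.6] T [0.32 0.93 0.02] w 35.2 ff 4.8 q7 [ 0.53  0.46 -0.19  1.66  0.1   1.03 -1.34]
```

drive_tool(increments=[0,0,0,0,0,0,160,0,0,0,0,0,0,170,0,0,0,0,0,0,180,0,0,0,0,0,0,190], force=20)

```text
clock: 11.7
ee_pos: [562.6, -262.5, 147.1]
ee_rot: [0.0, 0.999, -0.037, 0.0]
force: [-2.0, 1.5, 9.6]
grip_width: 29.3
finger_force: 20.4
```

```bash
python3 -c "
from h import *
state()"
```

```text
t 11.7 pos [ 562.6 -262.5  147.1] yaw -0.0743 z [ 0.001 -0.    -1.   ] F [-2.   1.5  9.6] T [0.16 0.47 0.01] w 29.3 ff 20.4 q7 [ 0.53  0.46 -0.19  1.66  0.1   1.03 -1.34]
```

drive_tool(increments=[0,0,0,0,0,0,158,0,0,0,0,0,0,158])

```text
clock: 11.87
ee_pos: [562.6, -262.7, 147.1]
ee_rot: [0.0, 0.999, -0.037, 0.001]
force: [-2.9, -0.9, 9.7]
grip_width: 32.3
finger_force: 4.7
```

drive_tool(increments=[0,0,0,0,0,0.0005,158,0,0,0,0,0,0.001,158,0,0,0,0,0,0.001,158])

```text
clock: 12.12
ee_pos: [562.7, -262.7, 146.1]
ee_rot: [0.0, 0.999, -0.037, 0.001]
force: [-2.0, -0.3, 9.4]
grip_width: 32.3
finger_force: 5.1
```

drive_tool(increments=[0,0,0,0,0,0.0005,158,0,0,0,0,0,0.0005,158])

```text
clock: 12.28
ee_pos: [562.7, -262.6, 145.6]
ee_rot: [0.0, 0.999, -0.037, 0.001]
force: [-3.4, 1.0, 10.1]
grip_width: 32.8
finger_force: 5.3
```

Twice the finger force follows the keeper's spring law, so the depth is about 9.5 mm. I'll press 0.8 mm more and then grip.

drive_tool(increments=[0,0,0,0,0,0.0004,158,0,0,0,0,0,0.0008,158,0,0,0,0,0,0.0008,158])

```text
clock: 12.53
ee_pos: [562.6, -262.6, 144.9]
ee_rot: [0.0, 0.999, -0.037, 0.001]
force: [-2.8, -0.4, 11.3]
grip_width: 32.3
finger_force: 5.6
```

```bash
python3 -c "
from h import *
state()"
```

```text
t 12.53 pos [ 562.6 -262.6  144.9] yaw -0.0743 z [ 0.001 -0.001 -1.   ] F [-2.8 -0.4 11.3] T [0.05 0.48 0.04] w 32.3 ff 5.6 q7 [ 0.53  0.46 -0.19  1.67  0.1   1.02 -1.34]
```

drive_tool(increments=[0,0,0,0,0,0.0001,165,0,0,0,0,0,0.0002,175,0,0,0,0,0,0.0002,185,0,0,0,0,0,0.0002,190,0,0,0,0,0,0.0002,190], force=25)

```text
clock: 12.95
ee_pos: [562.8, -262.5, 145.0]
ee_rot: [0.0, 0.999, -0.037, 0.001]
force: [-1.7, 1.8, 13.5]
grip_width: 29.1
finger_force: 26.1
```

```bash
python3 -c "
from h import *
state()"
```

```text
t 12.95 pos [ 562.8 -262.5  145. ] yaw -0.0741 z [ 0.002 -0.001 -1.   ] F [-1.7  1.8 13.5] T [0.34 0.56 0.03] w 29.1 ff 26.1 q7 [ 0.53  0.46 -0.19  1.67  0.1   1.02 -1.34]
```

drive_tool(increments=[0,0,0,-0.001,0,0,190,0,0,0,-0.002,0,0,190,0,0,0,-0.003,0,0,190,0,0,0,-0.004,0,0,190])

```text
clock: 13.28
ee_pos: [560.3, -262.3, 145.3]
ee_rot: [0.001, 0.999, -0.037, 0.002]
force: [8.6, -0.4, 8.8]
grip_width: 29.3
finger_force: 29.6
```

```bash
python3 -c "
from h import *
state()"
```

```text
t 13.28 pos [ 560.3 -262.3  145.3] yaw -0.0738 z [ 0.005 -0.001 -1.   ] F [ 8.6 -0.4  8.8] T [-0.12 -1.89 -0.02] w 29.3 ff 29.6 q7 [ 0.53  0.46 -0.19  1.67  0.1   1.02 -1.34]
```

drive_tool(increments=[0,0,0,0,0,0,190,0,0,0,-0.001,0,0,190,0,0,0,-0.002,0,0,190])

```text
clock: 13.53
ee_pos: [558.4, -262.1, 145.3]
ee_rot: [0.0, 0.999, -0.037, 0.002]
force: [8.8, -0.7, 8.2]
grip_width: 29.0
finger_force: 29.6
```

```bash
python3 -c "
from h import *
state()"
```

```text
t 13.53 pos [ 558.4 -262.1  145.3] yaw -0.0737 z [ 0.005 -0.001 -1.   ] F [ 8.8 -0.7  8.2] T [-0.12 -1.78 -0.03] w 29.0 ff 29.6 q7 [ 0.53  0.45 -0.19  1.68  0.1   1.01 -1.33]
```

Drag is steady at about 9 N with no side load, so the direction is right. I'll continue.

drive_tool(increments=[0,0,0,-0.0015,0,0,190,0,0,0,-0.003,0,0,190,0,0,0,-0.0045,0,0,190,0,0,0,-0.006,0,0,190])

```text
clock: 13.87
ee_pos: [552.3, -261.7, 145.3]
ee_rot: [0.0, 0.999, -0.037, 0.002]
force: [8.6, -0.3, 7.9]
grip_width: 29.0
finger_force: 29.6
```

drive_tool(increments=[0,0,0,-0.0015,0,0,190,0,0,0,-0.003,0,0,190,0,0,0,-0.0045,0,0,190,0,0,0,-0.006,0,0,190])

```text
clock: 14.2
ee_pos: [546.4, -261.2, 145.3]
ee_rot: [0.001, 0.999, -0.037, 0.002]
force: [8.4, -0.3, 8.0]
grip_width: 29.5
finger_force: 29.7
```

```bash
python3 -c "
from h import *
state()"
```

```text
t 14.2 pos [ 546.4 -261.2  145.3] yaw -0.0737 z [ 0.005 -0.001 -1.   ] F [ 8.4 -0.3  8. ] T [-0.08 -1.8  -0.04] w 29.5 ff 29.7 q7 [ 0.54  0.43 -0.19  1.71  0.09  1.   -1.33]
```

drive_tool(increments=[0,0,0,-0.002,0,0,190,0,0,0,-0.004,0,0,190,0,0,0,-0.006,0,0,190,0,0,0,-0.008,0,0,190,0,0,0,-0.01,0,0,190])

```text
clock: 14.62
ee_pos: [536.4, -260.5, 145.3]
ee_rot: [0.001, 0.999, -0.037, 0.002]
force: [7.5, -0.2, 8.4]
grip_width: 29.1
finger_force: 29.8
```

drive_tool(increments=[0,0,0,-0.002,0,0,190,0,0,0,-0.004,0,0,190,0,0,0,-0.006,0,0,190,0,0,0,-0.008,0,0,190,0,0,0,-0.01,0,0,190])

```text
clock: 15.03
ee_pos: [526.4, -259.8, 145.3]
ee_rot: [0.001, 0.999, -0.037, 0.002]
force: [8.8, -0.5, 8.5]
grip_width: 29.1
finger_force: 29.7
```

drive_tool(increments=[0,0,0,-0.002,0,0,190,0,0,0,-0.004,0,0,190,0,0,0,-0.006,0,0,190,0,0,0,-0.008,0,0,190,0,0,0,-0.01,0,0,190])

```text
clock: 15.45
ee_pos: [516.4, -259.0, 145.2]
ee_rot: [0.001, 0.999, -0.037, 0.002]
force: [8.9, -0.2, 8.5]
grip_width: 29.7
finger_force: 29.5
```

```bash
python3 -c "
from h import *
state()"
```

```text
t 15.45 pos [ 516.4 -259.   145.2] yaw -0.0737 z [ 0.005 -0.001 -1.   ] F [ 8.9 -0.2  8.5] T [-0.12 -1.89 -0.06] w 29.7 ff 29.5 q7 [ 0.57  0.39 -0.19  1.78  0.09  0.98 -1.31]
```

drive_tool(increments=[0,0,0,-0.0015,0,0,190,0,0,0,-0.003,0,0,190,0,0,0,-0.0045,0,0,190])

```text
clock: 15.7
ee_pos: [511.9, -258.7, 145.2]
ee_rot: [0.001, 0.999, -0.037, 0.002]
force: [9.1, -0.9, 7.4]
grip_width: 29.4
finger_force: 29.5
```

drive_tool(increments=[0,0,0,0,0,-0.0012,190,0,0,0,0,0,-0.0024,190,0,0,0,0,0,-0.0036,190,0,0,0,0,0,-0.005,190,0,0,0,0,0,-0.0065,190])

```text
clock: 16.12
ee_pos: [511.1, -258.6, 151.2]
ee_rot: [0.0, 0.999, -0.037, 0.001]
force: [4.3, -0.0, 4.3]
grip_width: 28.9
finger_force: 27.4
```

drive_tool(increments=[0,0,0,0,0,-0.0012,190,0,0,0,0,0,-0.0024,190,0,0,0,0,0,-0.0036,190,0,0,0,0,0,-0.0048,190,0,0,0,0,0,-0.006,190])

```text
clock: 16.53
ee_pos: [509.2, -258.3, 156.2]
ee_rot: [-0.0, 0.999, -0.037, -0.001]
force: [-0.5, -0.3, -3.2]
grip_width: 29.6
finger_force: 24.9
```

```bash
python3 -c "
from h import *
state()"
```

```text
t 16.53 pos [ 509.2 -258.3  156.2] yaw -0.0742 z [-0.001  0.001 -1.   ] F [-0.5 -0.3 -3.2] T [ 0.02  0.04 -0.02] w 29.6 ff 24.9 q7 [ 0.57  0.37 -0.19  1.78  0.08  1.   -1.3 ]
```

The keeper is released and the masher hangs free at 3 N. I'll slide it clear and then lift.

drive_tool(increments=[0,0,0,-0.006,0,0,200,0,0,0,-0.016,0,0,200,0,0,0,-0.027,0,0,200,0,0,0,-0.037,0,0,200,0,0,0,-0.045,0,0,200], force=35)

```text
clock: 16.95
ee_pos: [463.1, -255.1, 156.5]
ee_rot: [-0.0, 0.999, -0.037, -0.0]
force: [-0.5, -0.6, -2.5]
grip_width: 28.9
finger_force: 35.2
```

drive_tool(increments=[0,0,0,-0.003,0,-0.01,200,0,0,0,-0.003,0,-0.03,200,0,0,0,-0.003,0,-0.055,200,0,0,0,-0.003,0,-0.08,200,0,0,0,-0.003,0,-0.095,200])

```text
clock: 17.37
ee_pos: [462.5, -255.1, 255.0]
ee_rot: [0.001, 0.999, -0.037, 0.001]
force: [0.5, -0.5, -2.0]
grip_width: 29.5
finger_force: 35.2
```

```bash
python3 - <<'E'
from h import *
state()
# pan rim centre from top & side cut-outs
for n in("top","side","wrist"):
    im=optics.get_image(n)
    for d in nets.cut_out("pan",n):
        m=d["region"].astype(np.uint8);n_,l,st,_=cv2.connectedComponentsWithStats(m);m=(l==1+np.argmax(st[1:,4])).astype(np.uint8)
        h=cv2.convexHull(cv2.findNonZero(m))[:,0]
        X=np.array([onz(im,p,65)[:2] for p in h],np.float32);R=cv2.minAreaRect(X)
        print(n,round(d["p"],2),cv2.boundingRect(m),np.round(R[0],1),np.round(R[1],1),round(R[2],1))
c=cv2.imread("pics/top0.png")[240:370,230:370]
cv2.imwrite("pics/c6.png",np.hstack([cv2.resize(c,(420,390),interpolation=2),cv2.resize(optics.get_image("side")["color"][60:340,120:400,::-1],(380,390))]))
E
```

```text
t 17.37 pos [ 462.5 -255.1  255. ] yaw -0.0742 z [ 0.003 -0.001 -1.   ] F [ 0.5 -0.5 -2. ] T [ 0.01 -0.03  0.04] w 29.5 ff 35.2 q7 [ 0.62  0.19 -0.2   1.77  0.04  1.18 -1.24]
top 0.85 (164, 169, 51, 53) [559.1 261. ] [192.  178.7] 8.5
side 0.58 (205, 254, 79, 71) [556.5 274.3] [192.5 208.7] 8.5
```

View pics/c6.png

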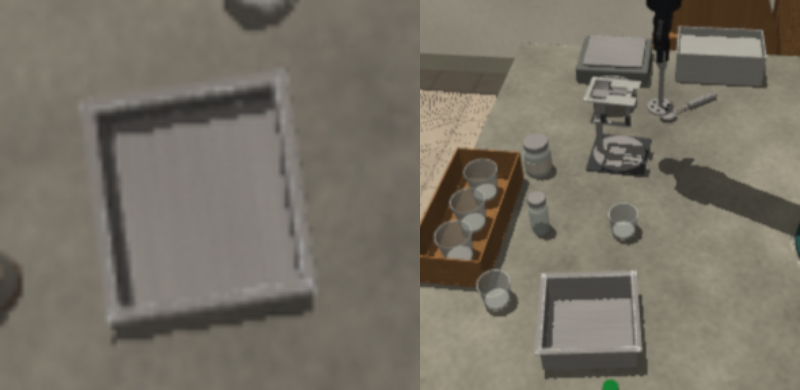

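The masher is out and upright, hanging just left of the fork, and the keeper is back up. The pan rim is centred at about crop (197,198), i.e. (559,261). I'll carry it over.

```bash
python3 -c "
from h import *
plan([559,261,245],-0.074)"
```

```text
t 17.72 turn [-0.0008  0.0016 -0.0002] shift [ 0.0591 -0.5215  0.0058]
```

drive_tool(increments=[0,0,0,0.0,-0.01,0,200,0,0,0,0.003,-0.03,0,200,0,0,0,0.007,-0.06,0,200,0,0,0,0.011,-0.095,0,200,0,0,0,0.015,-0.13,0,200])

```text
clock: 18.13
ee_pos: [486.2, -124.4, 251.0]
ee_rot: [-0.0, 0.999, -0.037, -0.0]
force: [0.4, -0.0, -2.5]
grip_width: 29.1
finger_force: 35.2
```

drive_tool(increments=[0,0,0,0.004,-0.035,0,200,0,0,0,0.008,-0.07,0,200,0,0,0,0.012,-0.105,0,200,0,0,0,0.016,-0.14,0,200,0,0,0,0.02,-0.175,0,200])

```text
clock: 18.55
ee_pos: [519.0, 49.0, 251.2]
ee_rot: [-0.0, 0.999, -0.037, -0.0]
force: [0.6, -0.7, -1.9]
grip_width: 28.8
finger_force: 35.2
```

drive_tool(increments=[0,0,0,0.004,-0.035,0,200,0,0,0,0.008,-0.07,0,200,0,0,0,0.012,-0.1,0,200,0,0,0,0.016,-0.13,0,200,0,0,0,0.02,-0.15,0,200])

```text
clock: 18.97
ee_pos: [549.6, 198.6, 251.0]
ee_rot: [-0.0, 0.999, -0.036, -0.001]
force: [-0.8, 0.1, -2.8]
grip_width: 29.2
finger_force: 35.2
```

```bash
python3 -c "
from h import *
state()
plan([559,261,240],-0.074)"
```

```text
t 18.97 pos [549.6 198.6 251. ] yaw -0.0715 z [-0.001  0.001 -1.   ] F [-0.8  0.1 -2.8] T [-0.08 -0.01 -0.05] w 29.2 ff 35.2 q7 [-0.01  0.33 -0.49  1.63  0.16  1.22 -2.18]
t 18.97 turn [-0.0008  0.0013  0.0025] shift [ 0.005  -0.0629  0.011 ]
```

drive_tool(increments=[0,0,0.002,0.001,-0.02,0,200,0,0,0.002,0.003,-0.04,0,200,0,0,0.002,0.004,-0.055,0,200,0,0,0.002,0.005,-0.063,0,200,0,0,0.002,0.005,-0.063,0,200])

```text
clock: 19.38
ee_pos: [559.6, 259.0, 251.1]
ee_rot: [-0.0, 0.999, -0.037, -0.001]
force: [-0.0, 0.2, -2.5]
grip_width: 29.1
finger_force: 35.2
```

drive_tool(increments=[0,0,0,0,0,0.02,200,0,0,0,0,0,0.045,200,0,0,0,0,0,0.07,200,0,0,0,0,0,0.09,200,0,0,0,0,0,0.1,200])

```text
clock: 19.8
ee_pos: [559.3, 255.2, 149.0]
ee_rot: [0.001, 0.999, -0.039, -0.001]
force: [0.5, -0.3, -3.3]
grip_width: 29.0
finger_force: 35.2
```

```bash
python3 - <<'E'
from h import *
t=optics.get_image("top");state();plan([559,261,100],-0.074)
for n in("top","side"):
    im=optics.get_image(n)
    for d in nets.cut_out("masher",n)[:1]:
        m=d["region"].astype(np.uint8);print(n,round(d["p"],2),cv2.boundingRect(m))
for d in nets.cut_out("pan","top")[:2]:
    m=d["region"].astype(np.uint8);print(d["p"],cv2.boundingRect(m))
E
```

```text
t 19.85 pos [559.1 255.3 148.3] yaw -0.0774 z [-0.004 -0.002 -1.   ] F [-0.3 -0.3 -5.1] T [-0.09  0.07 -0.04] w 29.0 ff 35.2 q7 [-0.12  0.49 -0.48  1.67  0.25  1.05 -2.33]
t 19.85 turn [ 0.0023  0.0035 -0.0034] shift [-0.0004 -0.0058  0.0483]
side 0.79 (233, 238, 24, 53)
0.21 (300, 168, 43, 47)
```

drive_tool(increments=[0,0,0,0,-0.002,0.01,200,0,0,0,0,-0.004,0.02,200,0,0,0,0,-0.005,0.03,200,0,0,0,0,-0.005,0.038,200,0,0,0,0,-0.005,0.042,200])

```text
clock: 20.52
ee_pos: [559.8, 262.0, 107.6]
ee_rot: [0.0, 0.999, -0.038, -0.001]
force: [0.4, 0.7, -2.5]
grip_width: 29.0
finger_force: 35.2
```

drive_tool(increments=[0,0,0,0,0,0,200,0,0,0,0,0,0,200,0,0,0,0,0,0,200,0,0,0,0,0,0.001,200,0,0,0,0,0,0.002,200])

```text
clock: 20.93
ee_pos: [560.8, 262.3, 107.9]
ee_rot: [-0.0, 0.999, -0.038, 0.0]
force: [0.3, -0.2, -3.6]
grip_width: 28.8
finger_force: 35.2
```

```bash
python3 -c "
from h import *
state()
plan([559,261,94],-0.074)"
```

```text
t 20.93 pos [560.8 262.3 107.9] yaw -0.0763 z [ 0.001  0.    -1.   ] F [ 0.3 -0.2 -3.6] T [ 0.    0.   -0.01] w 28.8 ff 35.2 q7 [-0.14  0.54 -0.47  1.69  0.28  0.98 -2.36]
t 20.93 turn [-0.0004 -0.0006 -0.0023] shift [-0.0017  0.0014  0.0139]
```

Settled and vertical. I'll go down slowly until the weight comes off.

drive_tool(increments=[0,0,0,0,0,0.002,200,0,0,0,0,0,0.004,200,0,0,0,0,0,0.006,200,0,0,0,0,0,0.008,200,0,0,0,0,0,0.009,200])

```text
clock: 21.35
ee_pos: [560.4, 262.1, 98.1]
ee_rot: [0.0, 0.999, -0.038, -0.0]
force: [-0.0, 0.7, -2.9]
grip_width: 28.9
finger_force: 35.2
```

drive_tool(increments=[0,0,0,0,0,0.0007,200,0,0,0,0,0,0.0014,200,0,0,0,0,0,0.002,200])

```text
clock: 21.6
ee_pos: [560.6, 262.2, 96.5]
ee_rot: [-0.0, 0.999, -0.038, -0.0]
force: [-0.2, 0.4, -3.2]
grip_width: 28.9
finger_force: 35.2
```

drive_tool(increments=[0,0,0,0,0,0.0005,200,0,0,0,0,0,0.001,200])

```text
clock: 21.77
ee_pos: [560.6, 262.2, 95.6]
ee_rot: [-0.0, 0.999, -0.038, 0.0]
force: [0.4, 0.4, -2.5]
grip_width: 29.0
finger_force: 35.2
```

drive_tool(increments=[0,0,0,0,0,0.0005,200,0,0,0,0,0,0.0008,200])

```text
clock: 21.93
ee_pos: [560.6, 262.2, 94.7]
ee_rot: [-0.0, 0.999, -0.038, -0.0]
force: [-0.8, 0.7, -3.7]
grip_width: 28.8
finger_force: 35.2
```

drive_tool(increments=[0,0,0,0,0,0.0004,200,0,0,0,0,0,0.0008,200])

```text
clock: 22.1
ee_pos: [560.6, 262.3, 94.1]
ee_rot: [-0.0, 0.999, -0.038, 0.0]
force: [-2.0, -0.4, 5.8]
grip_width: 29.2
finger_force: 36.0
```

drive_tool(increments=[0,0,0,0,0,0.0004,200,0,0,0,0,0,0.0006,200])

```text
clock: 22.27
ee_pos: [560.9, 262.4, 94.1]
ee_rot: [-0.0, 0.999, -0.038, 0.0]
force: [-3.5, -2.8, 11.2]
grip_width: 29.1
finger_force: 36.4
```

drive_tool(increments=[0,0,0,0,0,-0.0005,200,0,0,0,0,0,-0.001,200,0,0,0,0,0,-0.001,200], force=20)

```text
clock: 22.52
ee_pos: [560.5, 262.2, 94.3]
ee_rot: [-0.0, 0.999, -0.038, -0.0]
force: [-0.4, -0.4, -3.1]
grip_width: 29.3
finger_force: 35.2
```

drive_tool(increments=[0,0,0,0,0,0,168,0,0,0,0,0,0,160,0,0,0,0,0,0,140,0,0,0,0,0,0,120,0,0,0,0,0,0,100])

```text
clock: 22.93
ee_pos: [560.7, 262.3, 94.5]
ee_rot: [-0.0, 0.999, -0.038, 0.0]
force: [-0.4, 1.3, -0.2]
grip_width: 52.0
finger_force: 0.0
```

```bash
python3 -c "
from h import *
state()"
```

```text
t 22.93 pos [560.7 262.3  94.5] yaw -0.0762 z [ 0.  0. -1.] F [-0.4  1.3 -0.2] T [-0.02  0.03 -0.04] w 52.0 ff 0.0 q7 [-0.15  0.55 -0.46  1.7   0.29  0.96 -2.36]
```

Released. I'll lift away and check.

drive_tool(increments=[0,0,0,0,0,-0.01,100,0,0,0,0,0,-0.025,100,0,0,0,0,0,-0.045,100,0,0,0,0,0,-0.07,100,0,0,0,0,0,-0.1,100])

```text
clock: 23.35
ee_pos: [559.9, 262.0, 195.3]
ee_rot: [0.0, 0.999, -0.038, -0.001]
force: [0.8, -0.4, 0.2]
grip_width: 51.9
finger_force: 0.0
```

drive_tool(increments=[0,0,0,0,0,-0.03,100,0,0,0,0,0,-0.06,100,0,0,0,0,0,-0.08,100,0,0,0,0,0,-0.08,100,0,0,0,0,0,-0.08,100])

```text
clock: 23.77
ee_pos: [560.9, 262.5, 276.0]
ee_rot: [-0.0, 0.999, -0.038, 0.001]
force: [-0.0, 0.3, -0.7]
grip_width: 52.0
finger_force: 0.0
```

```bash
python3 - <<'E'
from h import *
state()
s=optics.get_image("side");cv2.imwrite("pics/f.png",cv2.resize(s["color"][:,:,::-1],(800,600),interpolation=2))
for n in("side","wrist"):print(n,[(np.round(d["location"]).tolist(),round(d["p"],2)) for d in nets.look_for("masher",n)][:2])
print(proj(s,np.array([[559.,261,4],[559,261,184]]))*1.5625)
E
```

```text
t 23.77 pos [560.9 262.5 276. ] yaw -0.0761 z [ 0.002  0.001 -1.   ] F [-0.   0.3 -0.7] T [-0.01  0.01 -0.03] w 52.0 ff 0.0 q7 [-0.11  0.38 -0.51  1.51  0.19  1.29 -2.29]
side [([554.0, 269.0, 16.0], 0.82)]
wrist [([468.0, -255.0, 324.0], 0.72)]
[[382.37348262 461.93931354]
 [377.31258259 395.27379356]]
```

View pics/f.png

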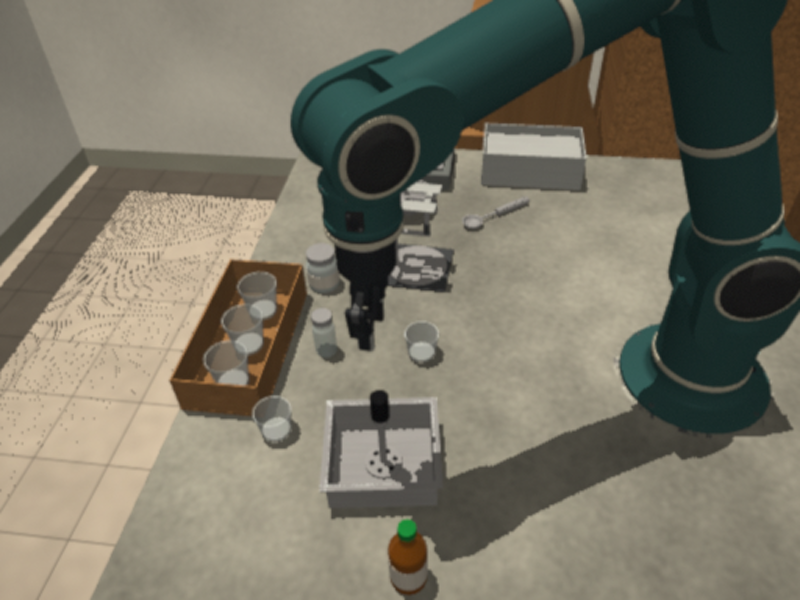

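The masher stands upright with its disc at (382,463), the middle of the pan. The pan and the other things haven't moved, and the gripper is clear.

```bash
python3 -c "
from bench import r
print(r.job_done())"
```

```text
the job is handed in; nothing more can be done
None
```

The masher is out of the fork and stands upright, released, near the middle of the pan; the job is handed in at about 24 s, and the final picture shows the pan and the other things in view where they were.

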